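# Clamp a cassette for trimming with the cam-lever clamp

## Robot

A 6-joint arm with a two-finger parallel gripper is mounted at the origin on a cart in front of the work surface, level with it; the furniture and walls round the work are solid. World frame = base frame: x ahead of the robot, y to its left, z up, the work surface at z = 0. Lengths are in m, angles in rad, forces in N, time in s.
With the tool pointing down it reaches from about 0.25 to 0.725 m from the base axis. Payload 4 kg.
Tool frame: the origin (TCP) lies midway between the tips of the shut fingers; the grasp point (between the pads) lies 19 mm behind it (r.grip_depth is the distance from the TCP to the grasp point, in m); z points along the fingers, y is the direction in which the jaws open and shut (so a half turn about z gives the same grasp; the last joint's range is limited). The gripper opens to 85 mm and grips with 20 to 120 N. Pads are 22 mm wide; open, the fingers measure 114 mm over their backs; the gripper's body (76 mm by 85 mm) begins 54 mm behind the grasp point. The pads swing forward as they close: fully open they stand 13 mm farther back than shut.
Start: joints at [-1.145, 0.241, 0.005, 1.335, 0, 1.571], TCP at [0.207, -0.455, 0.231] pointing down, gripper open.
Joint ranges: [-2.72, 2.72], [-1.05, 1.87], [-1.09, 1.28], [-1.99, 2.15], [-1.42, 1.44], [-3.14, 3.14]. Speed limits (rad/s): [2.79, 2.79, 3.14, 3.14, 3.14, 3.14].

## Interface

Orientations are given as a rotation vector (axis times angle).
In Python, from station import r gives the robot as it stands. The module is installed in compiled form; this text tells all that it offers.
- The arm moves only by the shell command python3 -m crank 'ROWS' [OPENING]. ROWS is JSON, a list of rows, each a list of 2 entries, a list of its own where there are three numbers: the shift along the world's x, y, z scaled (see below), then the turn, a rotation vector about the world's x, y, z scaled (see below). In form: [[[dx, dy, dz], [rx, ry, rz]], ...]. A call has 1 to 12 rows; each row is the pose to reach, as a shift and turn from the pose commanded when the call began; what a row does not reach only later rows make up. The controller multiplies each number of a shift by 40 cm and each number of a turn by 1.5 rad. A row lasts 1/10 s, in which the tool goes at most 50 mm and 8.59 degrees, less where a joint would pass 70% of its speed; a pose out of reach is approached as far as the arm can. A call with a number of a shift or a turn outside -1 to 1 is refused whole. A call with a gripper value outside its range is refused whole. OPENING is the gripper command: -1 is shut, 1 is fully open, values between are in proportion, set as the call begins (- or left out, the last holds). The fingers move at their own pace and stop on an object; the grip force is fixed at half the most. Time passes only in rows, so rows that repeat a pose let the fingers close. It gives the time, the measured TCP pose, the force and the opening at its end, in the units of the state.
- r.get_state(): the state, without advancing time (a new reading comes with each control period).
- r.get_image(name): name is "side" or "top" or "wrist"; returns the picture (400x640x3 uint8, red, green, blue); there is no depth.
- r.camera_model(name): a dict with "fov_y" (degrees; the focal length in pixels is half the picture's height over the tangent of half this angle, whatever the lens; pixels are square), "cx", "cy" (the principal point, pixels), "origin" and "rotation" of the camera in the world; the wrist camera has in their place "mount" (4x4, takes a point from camera to tool coordinates, whose origin is the TCP and whose axes are the flange's). Camera axes: x right, y down, z forward; pixel columns grow to the right and rows downward; lengths in m; the calibration is good to about 2 mm. A picture is of the moment at which its call begins: read the wrist's pose just before it. camera_model takes no time and is no camera call.
- r.finish_job(): hands the job in, once; it reports no verdict.
The state is a dict: "t": time; "joints": joint angles; "qvel": joint speeds; "joint_efforts": joint torques, N m; "tcp_pos": TCP position; "eef_rot": TCP orientation; "ft_force": force on the tool from outside, world axes, zero at the start; "ft_torque": the same for the moment, N m; "gripper_width": finger opening in m.
Only numpy, scipy, OpenCV 4.12 (cv2) and the standard library are available. Lean on these libraries where they do the work, as an engineer would, in place of code of your own. Each camera call takes 0.05 s, during which the arm holds its last target.

## Task

Two identical trimming clamps stand on the bench; a wax-block cassette lies in one of them. In that clamp, push the sliding jaw forward until it presses the cassette squarely against the fixed jaw, and lock the jaw there by swinging its cam lever all the way round to its stop, a quarter turn, until it sticks out sideways. The cassette must stay lying flat between the jaws; leave the empty clamp alone.

Things in the scene. Friction and masses are not known exactly. Their poses are not given: they have to be found in the camera images.
- clamp: the clamp with the cassette in it, fixed to the bench; base plate 170 x 80 x 10 mm. Origin: centre of its underside; +x is the jaw's closing direction, roughly away from the robot. Fixed jaw: face at x = +55 mm, top 28 mm high. Side guides from x = -81 to +51 mm, inner faces at y = -27 (16 mm high) and +27 mm (fence, 34 mm high). The identical empty clamp stands over 0.1 m to one side
- clamp_jaw (a joint): travel (m) of that clamp's sliding jaw along clamp +x: 0 fully back, about 0.042 with the cassette pressed home. 50 mm wide, top 26 mm high, its face at clamp x = -15 mm + travel. Push (or pinch) its upright black round grip: 18 mm diameter, 47 to 78 mm high (12 mm stem below), at clamp x = -43 mm + travel, y = 0. About 5 N of friction; stays where left
- clamp_lever (a joint): angle (rad) of that clamp's cam lever, which turns about the grip's vertical axis and rides with the jaw. 0: free, along clamp -x; grows anticlockwise from above to the stop at 1.571: locked, along clamp -y. Arm 12 mm wide, 36 to 43 mm high; upright black knob 15 mm diameter, 42 to 60 mm high, 62 mm from the axis. Takes 2 to 5 N at the knob; stays where left; at the stop it jams the jaw
- cassette: white embedding cassette with wax block, 40 x 28 x 11 mm, loose on the loaded clamp's plate (10 mm high), its 40 mm side across the clamp; origin at the centre of its underside, x along the 40 mm side, z up. Home against the fixed jaw its centre is at clamp x = +41 mm
- spare_lever_knob (a point): the middle of the lever knob of the other, empty clamp (same shape), 52 mm above the bench; it moves if that clamp's jaw or lever is moved. Bystanders: low things between and before the clamps (up to 30 mm), and left of them the water bath, 0.25 m high, from world y = 0.22 m leftwards, x = 0.2 to 0.6 m; the start is above or beside it
There are look-alikes about, which are no part of the job. What is shaped like the cassette but yellow is not meant.

How it is judged:
At the end, for the whole second after the job is handed in: the loaded clamp's jaw has travelled 38 to 46 mm, its lever is past 1.3 rad (within 15 degrees of its stop), and the cassette lies flat (within 10 degrees) and square (within 10 degrees) on the plate at rest, its centre 36 to 46 mm ahead of the clamp's centre (value of joint clamp_jaw between 0.038 and 0.046 m and value of joint clamp_lever above 1.3 rad and x of cassette in the frame of clamp between 0.036 and 0.046 m and z of cassette in the frame of clamp below 0.015 m and angle between cassette's own z axis and vertical below 0.17 rad and angle between the y axis of cassette and the x axis of clamp, either way round below 0.17 rad and linear speed of cassette below 0.02 m/s); the robot touches nothing.
It fails at once if the empty clamp's jaw or lever is moved (its lever knob by more than 15 mm) (distance of spare_lever_knob from where it was at the start of the episode above 0.015 m).
It also fails if it takes over 45 s, if anything falls off the work surface, if the arm or the gripper's body presses on something with over 40 N, if the wrist force passes 120 N, or if a joint passes its speed limit or range.

## Working session

There is one attempt and no reset: what is moved stays moved. The work goes in short steps, Python scripts to look and compute and a shell command to move; the robot and the scene stay as the last step left them, time stands still between calls to the robot, and variables do not carry over. Pictures are saved under pics/ and viewed, and the job is handed in when it is done.

```bash
mkdir -p pics
python3 - <<'E'
from station import r
import cv2
s=r.get_state();print(s)
for n in("top","side"):
    cv2.imwrite(f"pics/{n}0.png",r.get_image(n)[:,:,::-1]); m=r.camera_model(n);print(n,m)
print(r.camera_model("wrist"))
E
```

```text
{'t': 0.0, 'joints': array([-1.14502020e+00,  2.41411710e-01,  3.68972955e-03,  1.33518257e+00,
        3.24020870e-05,  1.57079418e+00]), 'qvel': array([ 0.0019917 ,  0.00043999,  0.00078737,  0.00051312, -0.00013974,
       -0.00051559]), 'joint_efforts': array([ 1.33124322e-03, -3.72320616e+01,  2.52403915e+01,  1.71439396e-02,
       -5.89342267e-05, -2.17375558e-06]), 'tcp_pos': array([ 0.20625756, -0.45477025,  0.23040042]), 'eef_rot': array([-3.06864898e+00, -6.63333542e-01,  6.49505210e-04]), 'ft_force': array([ 0.14140038, -0.0363708 , -0.09280998]), 'ft_torque': array([ 0.00934599,  0.00242183, -0.0394504 ]), 'gripper_width': 0.08525088877238814}
top {'fov_y': 46.683142973071114, 'cx': 313.1907963500276, 'cy': 205.98339777531382, 'origin': array([ 0.42128198, -0.07619066,  0.90969109]), 'rotation': array([-2.09897826,  2.15811176, -0.19139513])}
side {'fov_y': 56.479199365718735, 'cx': 317.8297570094551, 'cy': 203.18295773551296, 'origin': array([ 0.22367801, -0.27475672,  0.8103518 ]), 'rotation': array([-2.26043177,  1.43709753, -0.3924071 ])}
{'fov_y': 67.71282141642936, 'cx': 325.3753969953312, 'cy': 204.34133121586348, 'mount': array([[-6.87632736e-04, -9.56671103e-01, -2.91169930e-01,
         7.47794785e-02],
       [ 9.99999717e-01, -7.46636586e-04,  9.15379736e-05,
         1.00240306e-04],
       [-3.04969856e-04, -2.91169784e-01,  9.56671346e-01,
        -1.41256733e-01],
       [ 0.00000000e+00,  0.00000000e+00,  0.00000000e+00,
         1.00000000e+00]])}
```

View pics/top0.png

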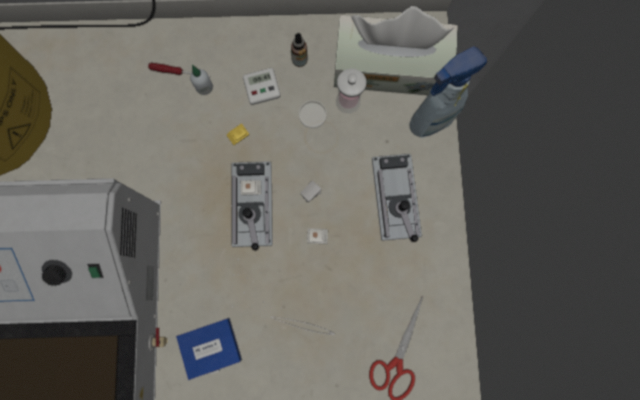

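View pics/side0.png

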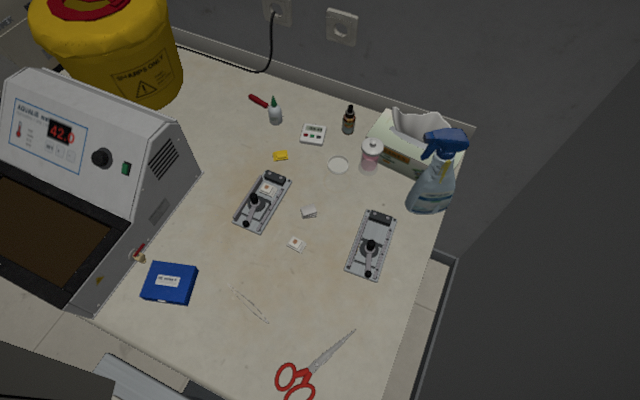

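Loaded candidate: left clamp at top px (251,204), white cassette at (249,187). The right clamp at (397,197) is empty. A loose white cassette at (317,236) and a yellow one at (238,133) are look-alikes outside the clamps. I'll confirm with crops.

Run:
```python
import cv2,numpy as np
a=cv2.imread("pics/top0.png");b=cv2.imread("pics/side0.png")
c=cv2.resize(a[150:260,215:290],None,fx=5,fy=5,interpolation=cv2.INTER_CUBIC)
d=cv2.resize(b[160:245,225:300],None,fx=5,fy=5,interpolation=cv2.INTER_CUBIC)
d=cv2.copyMakeBorder(d,0,c.shape[0]-d.shape[0],0,0,cv2.BORDER_CONSTANT)
cv2.imwrite("pics/crop0.png",np.hstack([c,d]))
```

```text
(no output)
```

View pics/crop0.png

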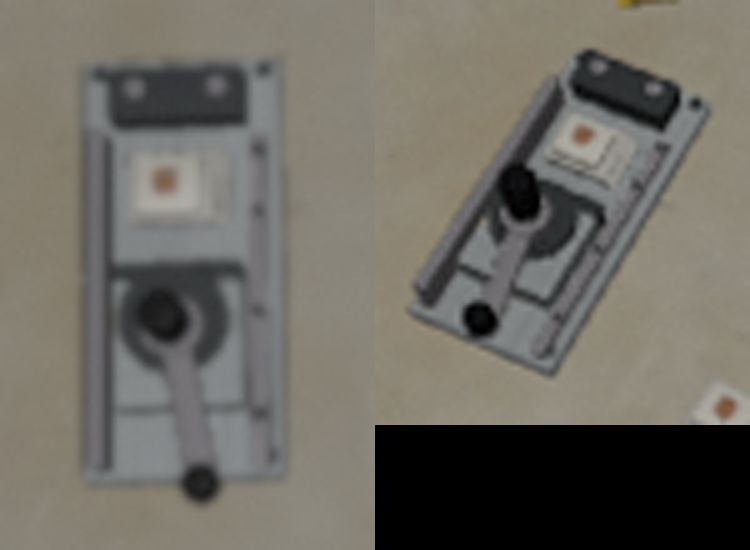

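The crop confirms it: the left clamp holds a white cassette with a small gap to the fixed jaw. The grip top is at top px (247.6,212.4) and the knob at (255,246.5). Next I measure.

```bash
cat > h.py <<'E'
import numpy as np,cv2
from scipy.spatial.transform import Rotation as R
from station import r
def ray(n,uv):
    m=r.camera_model(n);f=200/np.tan(np.radians(m["fov_y"])/2)
    o=np.array(m["origin"]);A=R.from_rotvec(m["rotation"]).as_matrix()
    return o,A@np.array([(uv[0]-m["cx"])/f,(uv[1]-m["cy"])/f,1])
def onz(n,uv,z):
    o,d=ray(n,uv);return o+d*(z-o[2])/d[2]
def proj(n,p):
    m=r.camera_model(n);f=200/np.tan(np.radians(m["fov_y"])/2)
    c=R.from_rotvec(m["rotation"]).as_matrix().T@(np.array(p)-m["origin"])
    return f*c[:2]/c[2]+[m["cx"],m["cy"]]
E
python3 - <<'E'
from h import *
a=cv2.imread("pics/top0.png");b=cv2.imread("pics/side0.png")
ct=lambda x,y:(x/5+215-.4,y/5+150-.4)
cs=lambda x,y:((x-375)/5+225-.4,y/5+160-.4)
C=[onz("top",ct(*p),.01) for p in((84,60),(285,62),(285,481),(84,484))]
for c in C:print("corner",c[:2].round(4))
S=[onz("side",cs(*p),.01) for p in((712,106),(552,375),(412,312))]
for c in S:print("side TR BR BL",c[:2].round(4))
print(np.linalg.norm(C[0]-C[1]),np.linalg.norm(C[1]-C[2]))
g=onz("top",ct(163,312),.078);k=onz("top",ct(200,483),.060)
print("grip",g,onz("side",cs(518,186),.07),"knob",k,onz("side",cs(481,319),.057),np.linalg.norm((g-k)[:2]))
x=(C[0]+C[1]-C[2]-C[3])[:2];yaw=np.arctan2(x[1],x[0]);print("yaw",yaw,"cen",np.mean(C,0))
A=np.array([[np.cos(yaw),np.sin(yaw)],[-np.sin(yaw),np.cos(yaw)]])
cen=np.mean(C,0)[:2]
print("grip cl",A@(g[:2]-cen),"knob cl",A@(k[:2]-cen))
for nm,p in(("cass",onz("top",ct(178,187),.021)),):print(nm,A@(p[:2]-cen))
# spare
m=(a.max(2)<60).astype(np.uint8)
n,l,st,ce=cv2.connectedComponentsWithStats(m[150:260,200:440])
for i in range(1,n):
    if 20<st[i,4]<900:
        print(ce[i]+[200,150],st[i,4],onz("top",ce[i]+[200,150],.06)[:2].round(4))
E
```

```text
corner [0.6783 0.0821]
corner [0.6752 0.0014]
corner [0.5069 0.0034]
corner [0.5079 0.0815]
side TR BR BL [0.6748 0.0021]
side TR BR BL [0.5072 0.0016]
side TR BR BL [0.5077 0.0788]
0.08072789159777813 0.1683040580130146
grip [0.56321492 0.04103108 0.078     ] [0.5632557 0.0423993 0.07     ] knob [0.50229004 0.03015129 0.06      ] [0.50123651 0.02802703 0.057     ] 0.06188869583585335
yaw -0.004037905818817617 cen [0.59208679 0.04208402 0.01      ]
grip cl [-0.02886738 -0.00116951] knob cl [-0.08974783 -0.01229522]
cass [0.03045385 0.00109425]
[391.86428571 163.47857143] 140 [ 0.6518 -0.2305]
[249.98843931 170.34682081] 173 [0.6459 0.0381]
[403.81632653 204.91836735] 98 [ 0.5715 -0.2482]
[246.79432624 210.20567376] 141 [0.5697 0.0443]
[413.76315789 237.86842105] 38 [ 0.5095 -0.2626]
[254.61764706 246.14705882] 34 [0.5024 0.0301]
```

```bash
python3 -m crank '[[[0.11,0.15,0],[0,0,0.09]],[[0.22,0.3,0],[0,0,0.18]],[[0.33,0.45,0],[0,0,0.27]]]' 1; python3 -c "
from station import r
s=r.get_state();print(s['joints'],s['tcp_pos'],s['eef_rot'])"
```

```text
t: 0.4
tcp_pos: [0.2955, -0.333, 0.2307]
eef_rot: [-2.871, -1.272, 0.0]
ft_force: [0.3, -0.8, -0.3]
gripper_width: 0.0854
[-8.45283683e-01  1.33340117e-01 -1.29526750e-01  1.30890700e+00
  2.33135813e-04  1.46198186e+00] [ 0.2954648  -0.33304846  0.23074126] [-2.87125933e+00 -1.27246938e+00  1.17031275e-04]
```

```bash
python3 -m crank '[[[0.1,0.14,0],[0,0,0.1]],[[0.2,0.28,0],[0,0,0.2]],[[0.3,0.42,0],[0,0,0.3]],[[0.4,0.56,0],[0,0,0.4]],[[0.48,0.68,0],[0,0,0.5]],[[0.56,0.79,0],[0,0,0.6]],[[0.56,0.79,0],[0,0,0.7]],[[0.56,0.79,0],[0,0,0.8]],[[0.56,0.79,0],[0,0,0.9]],[[0.56,0.79,0],[0,0,1.0]],[[0.56,0.79,0],[0,0,1.0]]]' 1; python3 -m crank '[[[0,0,-0.05],[0,0,0.1]],[[0,0,-0.1],[0,0,0.2]],[[0,0,-0.15],[0,0,0.3]],[[0,0,-0.2],[0,0,0.4]],[[0,0,-0.2],[0,0,0.54]],[[0,0,-0.2],[0,0,0.54]],[[0,0,-0.2],[0,0,0.54]]]' 1
python3 - <<'E'
from h import *
s=r.get_state();print(s['joints'],s['tcp_pos'],s['eef_rot'])
cv2.imwrite("pics/w1.png",r.get_image("wrist")[:,:,::-1])
cv2.imwrite("pics/t1.png",r.get_image("top")[:,:,::-1])
E
```

```text
t: 1.5
tcp_pos: [0.519, -0.0178, 0.2306]
eef_rot: [-1.237, -2.886, 0.001]
ft_force: [-0.3, 0.5, -0.2]
gripper_width: 0.0856
t: 2.2
tcp_pos: [0.5188, -0.0188, 0.1509]
eef_rot: [-0.007, -3.141, -0.0]
ft_force: [0.1, 0.4, -0.4]
gripper_width: 0.0854
[-3.61400784e-02  3.27609165e-01 -9.14839573e-02  1.15269792e+00
  1.66276931e-05 -3.15357684e-02] [ 0.51877562 -0.01875171  0.15089812] [-7.23015258e-03 -3.14059074e+00 -7.89404416e-05]
```

View pics/w1.png

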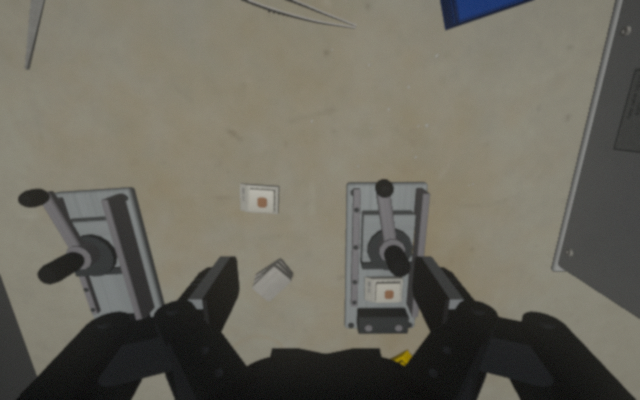

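View pics/t1.png

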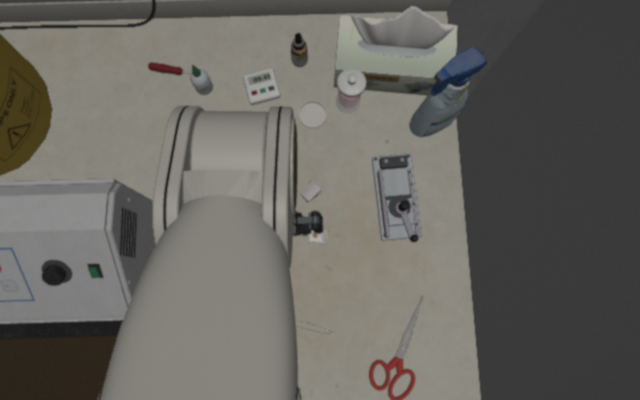

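Wrist view shows the loaded clamp, with its grip top at about (398,262) and its knob at (384,187). I cross-check these against the top view.

```bash
cat >> h.py <<'E'
def wz(uv,z,pos,rot):
    m=r.camera_model("wrist");f=200/np.tan(np.radians(m["fov_y"])/2)
    T=np.eye(4);T[:3,:3]=R.from_rotvec(rot).as_matrix();T[:3,3]=pos;T=T@m["mount"]
    d=T[:3,:3]@np.array([(uv[0]-m["cx"])/f,(uv[1]-m["cy"])/f,1]);o=T[:3,3]
    return o+d*(z-o[2])/d[2]
E
python3 - <<'E'
from h import *
s=r.get_state();p,q=s['tcp_pos'],s['eef_rot']
for n,uv,z in(("grip",(399,264),.078),("knob",(384,187),.06),("BL",(428,182),.01),("BR",(347,182),.01),("jawR",(357,333),.028),("jawL",(410,332),.028),("cass",(386,290),.021)):print(n,wz(uv,z,p,q).round(4))
E
```

```text
grip [0.561  0.0401 0.078 ]
knob [0.5019 0.0284 0.06  ]
BL [0.5094 0.0808 0.01  ]
BR [0.509  0.0023 0.01  ]
jawR [0.67   0.0143 0.028 ]
jawL [0.669  0.0709 0.028 ]
cass [0.622  0.0441 0.021 ]
```

```bash
python3 -m crank '[[[0.055,0.075,0],[0,0,0]],[[0.11,0.15,0],[0,0,0]],[[0.11,0.15,0],[0,0,0]],[[0.11,0.15,-0.06],[0,0,0]],[[0.11,0.15,-0.12],[0,0,0]],[[0.11,0.15,-0.18],[0,0,0]],[[0.11,0.15,-0.245],[0,0,0]],[[0.11,0.15,-0.245],[0,0,0]],[[0.11,0.15,-0.245],[0,0,0]]]' 1
python3 - <<'E'
from h import *
cv2.imwrite("pics/w2.png",r.get_image("wrist")[:,:,::-1])
cv2.imwrite("pics/s2.png",r.get_image("side")[:,:,::-1])
E
```

```text
t: 3.2
tcp_pos: [0.5628, 0.0412, 0.0534]
eef_rot: [-0.004, -3.14, 0.0]
ft_force: [0.0, 0.3, 1.7]
gripper_width: 0.085
```

View pics/w2.png

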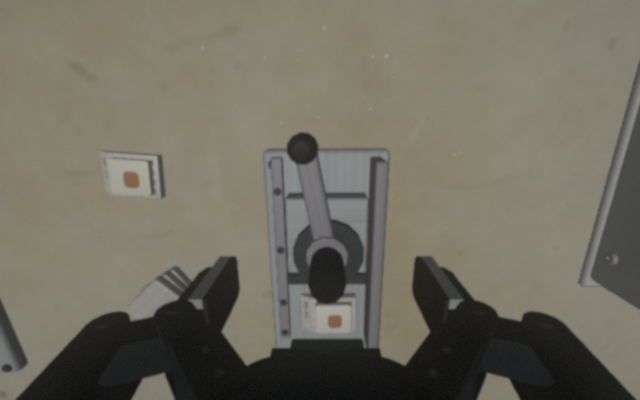

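View pics/s2.png

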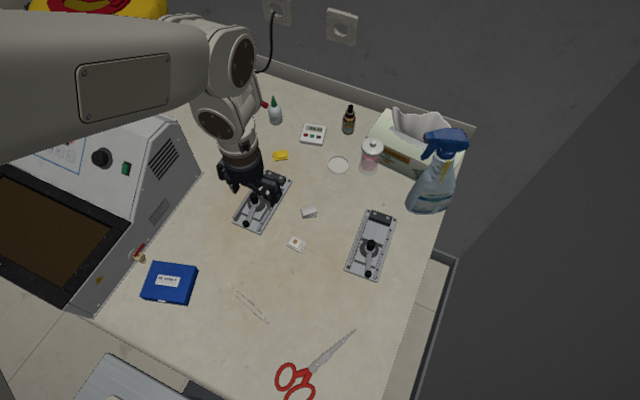

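The wrist view has the grip centred between the fingers (about (328,268), fingers at 235 and 415). I close on it.

```bash
python3 -m crank '[[[0,0,0],[0,0,0]],[[0,0,0],[0,0,0]],[[0,0,0],[0,0,0]],[[0,0,0],[0,0,0]],[[0,0,0],[0,0,0]],[[0,0,0],[0,0,0]],[[0,0,0],[0,0,0]],[[0,0,0],[0,0,0]]]' -1;python3 - <<'E'
from h import *
cv2.imwrite("pics/w3.png",r.get_image("wrist")[:,:,::-1])
E
```

```text
t: 4.1
tcp_pos: [0.5634, 0.0418, 0.0537]
eef_rot: [0.001, 3.141, 0.001]
ft_force: [-1.7, 0.0, 6.1]
gripper_width: 0.0158
```

View pics/w3.png

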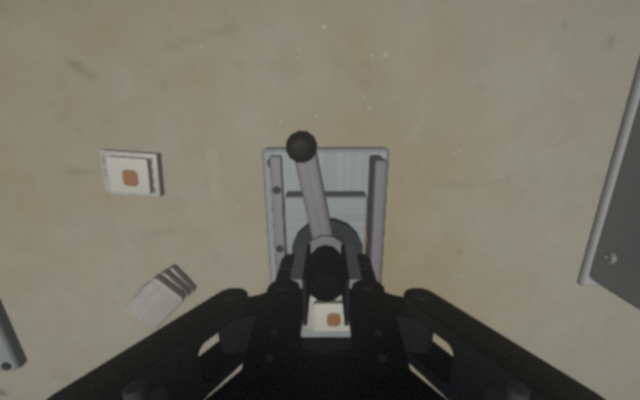

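Grip pinched (width about 16 mm against 18 mm). Push forward 22 mm, then in small steps.

```bash
python3 -m crank '[[[0.01,0,0],[0,0,0]],[[0.02,0,0],[0,0,0]],[[0.03,0,0],[0,0,0]],[[0.04,0,0],[0,0,0]],[[0.05,0,0],[0,0,0]],[[0.055,0,0],[0,0,0]]]';python3 -m crank '[[[0.005,0,0],[0,0,0]],[[0.0075,0,0],[0,0,0]],[[0.0075,0,0],[0,0,0]]]'; python3 -m crank '[[[0.0025,0,0],[0,0,0]],[[0.005,0,0],[0,0,0]],[[0.005,0,0],[0,0,0]]]'
```

```text
t: 4.75
tcp_pos: [0.5843, 0.0419, 0.0537]
eef_rot: [-0.001, -3.14, -0.001]
ft_force: [-6.1, 0.8, 8.9]
gripper_width: 0.0157
t: 5.05
tcp_pos: [0.5872, 0.0419, 0.0537]
eef_rot: [-0.001, -3.14, -0.001]
ft_force: [-5.1, 1.3, 7.2]
gripper_width: 0.0161
t: 5.35
tcp_pos: [0.5891, 0.0419, 0.0537]
eef_rot: [-0.001, -3.14, -0.001]
ft_force: [-4.4, 0.9, 7.5]
gripper_width: 0.0161
```

```bash
python3 -m crank '[[[0.0025,0,0],[0,0,0]],[[0.005,0,0],[0,0,0]],[[0.005,0,0],[0,0,0]]]';python3 -m crank '[[[0.0025,0,0],[0,0,0]],[[0.005,0,0],[0,0,0]],[[0.005,0,0],[0,0,0]]]'
```

```text
t: 5.65
tcp_pos: [0.5911, 0.0419, 0.0538]
eef_rot: [-0.001, -3.14, -0.001]
ft_force: [-4.0, 1.5, 7.4]
gripper_width: 0.0156
t: 5.95
tcp_pos: [0.5912, 0.0419, 0.0537]
eef_rot: [-0.001, -3.136, -0.001]
ft_force: [-10.2, 0.1, 11.5]
gripper_width: 0.0158
```

The jaw has stalled and the force is rising, so it looks home. I press a little more, then look.

```bash
python3 -m crank '[[[0.0025,0,0],[0,0,0]],[[0.004,0,0],[0,0,0]],[[0.004,0,0],[0,0,0]]]';python3 - <<'E'
from h import *
cv2.imwrite("pics/w4.png",r.get_image("wrist")[:,:,::-1])
E
```

```text
t: 6.25
tcp_pos: [0.5912, 0.0419, 0.0537]
eef_rot: [-0.001, -3.133, -0.001]
ft_force: [-13.0, 0.3, 14.9]
gripper_width: 0.0158
```

View pics/w4.png

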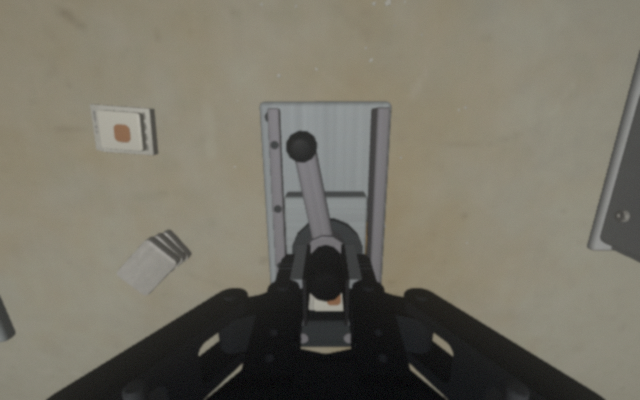

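```bash
python3 -m crank '[[[0,0,0],[0,0,0]],[[0,0,0],[0,0,0]],[[0,0,0],[0,0,0]],[[0,0,0],[0,0,0]],[[0,0,0.06],[0,0,0]],[[-0.06,0,0.14],[0,0,0]],[[-0.12,0,0.24],[0,0,0]],[[-0.18,0,0.24],[0,0,0]],[[-0.18,0,0.24],[0,0,0]],[[-0.18,0,0.24],[0,0,0]]]' 1;python3 - <<'E'
from h import *
s=r.get_state();print(s['joints'],s['tcp_pos'],s['eef_rot'],s['ft_force'])
cv2.imwrite("pics/w5.png",r.get_image("wrist")[:,:,::-1])
E
```

```text
t: 7.3
tcp_pos: [0.5241, 0.0416, 0.1493]
eef_rot: [0.001, 3.141, -0.0]
ft_force: [0.9, 0.4, 0.1]
gripper_width: 0.0857
[ 7.92061372e-02  3.39950388e-01 -7.79536322e-02  1.15204068e+00
 -1.23757830e-04  8.00258145e-02] [0.52414904 0.04156518 0.1493327 ] [ 1.28727681e-03  3.14073362e+00 -8.73662428e-05] [0.90553283 0.40239331 0.05340057]
```

View pics/w5.png

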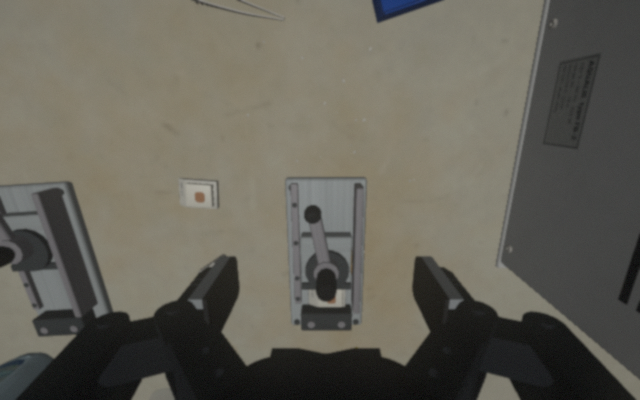

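Run:
```python
from h import *
s=r.get_state();p,q=s['tcp_pos'],s['eef_rot']
a=cv2.imread("pics/w5.png");cv2.imwrite("pics/c5.png",cv2.resize(a[170:340,280:375],None,fx=3.5,fy=3.5,interpolation=cv2.INTER_CUBIC))
for n,uv,z in(("grip",(326.5,276),.078),("knob",(313,214),.06)):print(n,wz(uv,z,p,q).round(4))
```

```text
grip [0.5755 0.0424 0.078 ]
knob [0.529  0.0315 0.06  ]
```

View pics/c5.png

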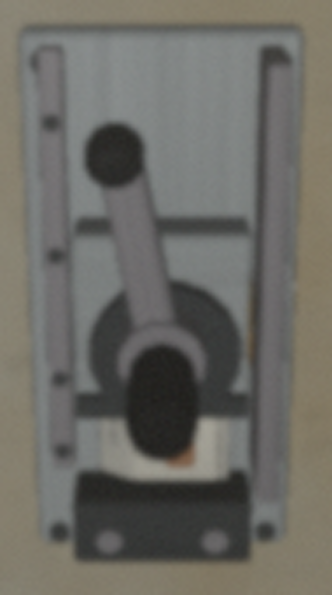

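The clamp's grip and cassette look home and square. The knob is at (0.529, 0.0315) and the lever angle is about 0.16 rad. I'll cage the knob between half-shut fingers and sweep it round.

```bash
python3 -m crank '[[[0.012,-0.025,0],[0,0,0.1]],[[0.012,-0.025,0],[0,0,0.107]],[[0.012,-0.025,-0.05],[0,0,0.107]],[[0.012,-0.025,-0.1],[0,0,0.107]],[[0.012,-0.025,-0.15],[0,0,0.107]],[[0.012,-0.025,-0.18],[0,0,0.107]],[[0.012,-0.025,-0.18],[0,0,0.107]],[[0.012,-0.025,-0.18],[0,0,0.107]]]' -0.35;python3 - <<'E'
from h import *
cv2.imwrite("pics/w6.png",r.get_image("wrist")[:,:,::-1])
E
```

```text
t: 8.15
tcp_pos: [0.529, 0.0317, 0.0773]
eef_rot: [0.249, -3.131, -0.0]
ft_force: [-0.1, 0.2, 0.7]
gripper_width: 0.0277
```

View pics/w6.png

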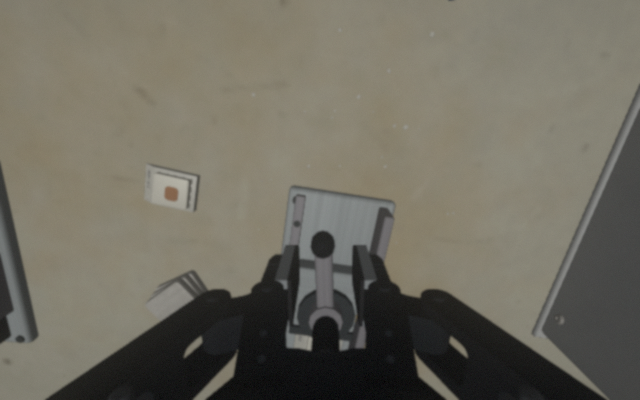

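```bash
python3 -m crank '[[[0,0,-0.03],[0,0,0]],[[0,0,-0.06],[0,0,0]],[[0,0,-0.075],[0,0,0]],[[0,0,-0.075],[0,0,0]],[[0,0,-0.075],[0,0,0]]]';python3 - <<'E'
from h import *
cv2.imwrite("pics/w7.png",r.get_image("wrist")[:,:,::-1])
# sweep plan
p=np.array([.5905,.0415]);t0=.161
for d in np.arange(0.15,1.6,.15):
    t=t0+d;v=62.3e-3*(np.array([-np.cos(t),-np.sin(t)])+np.array([np.cos(t0),np.sin(t0)]));print((v/.4).round(3),round(d/1.5,3))
E
```

```text
t: 8.7
tcp_pos: [0.5284, 0.0316, 0.047]
eef_rot: [0.25, -3.131, -0.0]
ft_force: [-0.1, -0.1, 0.3]
gripper_width: 0.0277
[ 0.005 -0.023] 0.1
[ 0.014 -0.044] 0.2
[ 0.026 -0.064] 0.3
[ 0.041 -0.082] 0.4
[ 0.058 -0.098] 0.5
[ 0.078 -0.111] 0.6
[ 0.099 -0.121] 0.7
[ 0.121 -0.127] 0.8
[ 0.144 -0.131] 0.9
[ 0.168 -0.13 ] 1.0
```

View pics/w7.png

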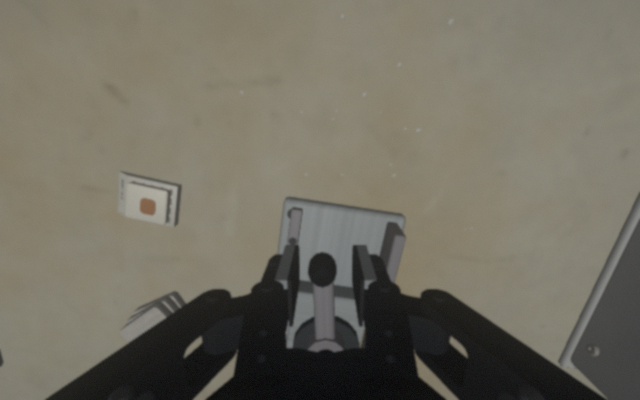

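The knob at (322,268) is caged between the pads (288 and 365). I sweep the first part.

```bash
python3 -m crank '[[[0.002,-0.012,0],[0,0,0.05]],[[0.005,-0.023,0],[0,0,0.1]],[[0.009,-0.034,0],[0,0,0.15]],[[0.014,-0.044,0],[0,0,0.2]],[[0.02,-0.054,0],[0,0,0.25]],[[0.026,-0.064,0],[0,0,0.3]],[[0.033,-0.073,0],[0,0,0.35]],[[0.041,-0.082,0],[0,0,0.4]],[[0.05,-0.09,0],[0,0,0.45]],[[0.058,-0.098,0],[0,0,0.5]],[[0.058,-0.098,0],[0,0,0.5]]]';python3 - <<'E'
from h import *
cv2.imwrite("pics/w8.png",r.get_image("wrist")[:,:,::-1])
E
```

```text
t: 9.85
tcp_pos: [0.552, -0.0078, 0.0477]
eef_rot: [-1.379, 2.822, -0.0]
ft_force: [-0.9, -0.3, -0.3]
gripper_width: 0.0278
```

View pics/w8.png

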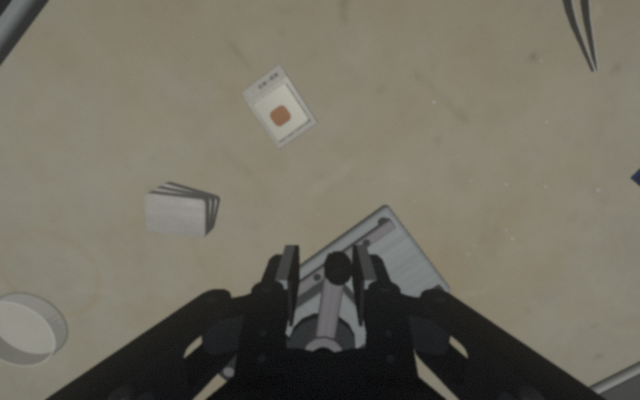

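The lever follows, with the knob at (338,268) against the trailing pad. I continue to the stop.

```bash
python3 -m crank '[[[0.01,-0.007,0],[0,0,0.05]],[[0.02,-0.013,0],[0,0,0.1]],[[0.03,-0.018,0],[0,0,0.15]],[[0.041,-0.023,0],[0,0,0.2]],[[0.052,-0.026,0],[0,0,0.25]],[[0.063,-0.029,0],[0,0,0.3]],[[0.075,-0.031,0],[0,0,0.35]],[[0.086,-0.033,0],[0,0,0.4]],[[0.098,-0.033,0],[0,0,0.44]],[[0.098,-0.033,0],[0,0,0.44]]]'
```

```text
t: 10.9
tcp_pos: [0.5906, -0.0213, 0.0472]
eef_rot: [2.217, -2.224, 0.0]
ft_force: [-1.3, -1.4, -0.5]
gripper_width: 0.0277
```

```bash
python3 -m crank '[[[0.006,0,0],[0,0,0]],[[0.012,0,0],[0,0,0]],[[0.012,0,0],[0,0,0]]]';python3 - <<'E'
from h import *
cv2.imwrite("pics/w9.png",r.get_image("wrist")[:,:,::-1])
E
```

```text
t: 11.2
tcp_pos: [0.5957, -0.021, 0.0471]
eef_rot: [2.219, -2.223, -0.0]
ft_force: [-3.1, -2.1, -0.4]
gripper_width: 0.0277
```

View pics/w9.png

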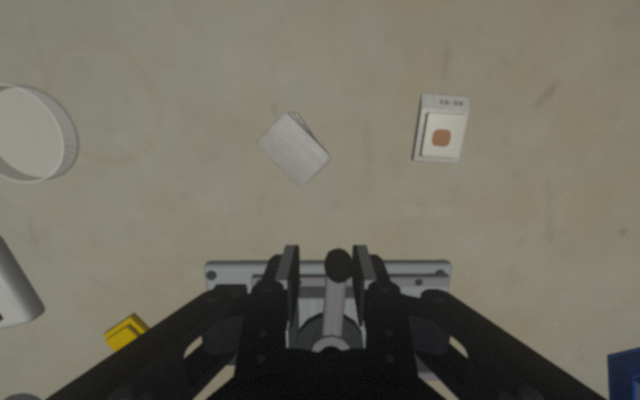

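```bash
python3 -m crank '[[[0.004,0,0],[0,0,0]],[[0.008,0,0],[0,0,0]],[[0.008,0,0],[0,0,0]]]';python3 -m crank '[[[0.004,0,0],[0,0,0]],[[0.006,0,0],[0,0,0]],[[0.006,0,0],[0,0,0]]]'
```

```text
t: 11.55
tcp_pos: [0.5992, -0.0208, 0.0472]
eef_rot: [-2.22, 2.223, -0.0]
ft_force: [-2.7, -1.2, -0.9]
gripper_width: 0.0276
t: 11.85
tcp_pos: [0.5998, -0.0208, 0.047]
eef_rot: [2.218, -2.221, -0.004]
ft_force: [-5.7, -2.2, 2.8]
gripper_width: 0.0281
```

```bash
python3 -m crank '[[[0.004,0,0],[0,0,0]],[[0.008,0,0],[0,0,0]],[[0.008,0,0],[0,0,0]]]';python3 -m crank '[[[0.004,0,0],[0,0,0]],[[0.006,0,0],[0,0,0]],[[0.006,0,0],[0,0,0]]]';python3 - <<'E'
from h import *
cv2.imwrite("pics/w10.png",r.get_image("wrist")[:,:,::-1])
E
```

```text
t: 12.15
tcp_pos: [0.6003, -0.0209, 0.0468]
eef_rot: [2.216, -2.218, -0.009]
ft_force: [-12.1, -2.6, 6.4]
gripper_width: 0.0276
t: 12.45
tcp_pos: [0.6005, -0.021, 0.0466]
eef_rot: [2.213, -2.216, -0.014]
ft_force: [-16.4, -1.4, 9.5]
gripper_width: 0.0278
```

View pics/w10.png

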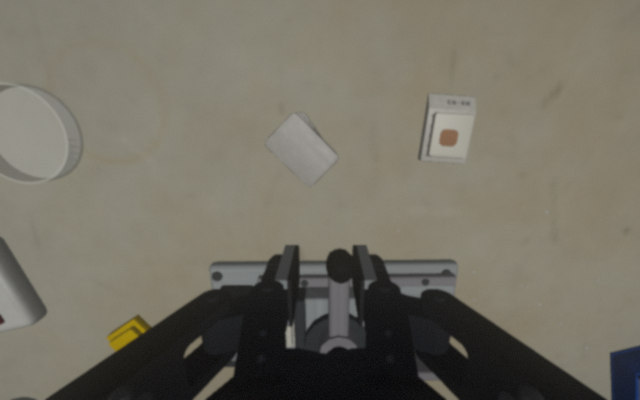

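Firm stop at 16 N. I centre the cage, lift, back away and check.

```bash
python3 -m crank '[[[-0.01,0,0],[0,0,0]],[[-0.024,0,0],[0,0,0]],[[-0.024,0,0],[0,0,0]],[[-0.024,0,0.06],[0,0,0]],[[-0.024,0,0.15],[0,0,0]],[[-0.024,0,0.25],[0,0,0]],[[-0.1,-0.05,0.3],[0,0,0]],[[-0.2,-0.1,0.3],[0,0,0]],[[-0.3,-0.2,0.3],[0,0,0]],[[-0.4,-0.3,0.3],[0,0,0]],[[-0.5,-0.4,0.3],[0,0,0]],[[-0.6,-0.5,0.3],[0,0,0]]]';python3 -m crank '[[[-0.1,-0.1,0.1],[0,0,0]],[[-0.1,-0.2,0.1],[0,0,0]],[[-0.1,-0.3,0.1],[0,0,0]],[[-0.1,-0.3,0.1],[0,0,0]],[[-0.1,-0.3,0.1],[0,0,0]]]';python3 - <<'E'
from h import *
a=r.get_image("top")[:,:,::-1];b=r.get_image("side")[:,:,::-1]
cv2.imwrite("pics/t11.png",a);cv2.imwrite("pics/s11.png",b)
c=cv2.resize(a[150:260,215:290],None,fx=5,fy=5,interpolation=cv2.INTER_CUBIC)
d=cv2.resize(b[160:245,225:300],None,fx=5,fy=5,interpolation=cv2.INTER_CUBIC)
d=cv2.copyMakeBorder(d,0,c.shape[0]-d.shape[0],0,0,cv2.BORDER_CONSTANT)
cv2.imwrite("pics/crop11.png",np.hstack([c,d]))
E
```

```text
t: 13.7
tcp_pos: [0.386, -0.2036, 0.1683]
eef_rot: [-2.22, 2.22, -0.006]
ft_force: [1.2, -1.3, 0.3]
gripper_width: 0.0277
t: 14.2
tcp_pos: [0.3462, -0.3233, 0.2076]
eef_rot: [-2.217, 2.224, -0.003]
ft_force: [-1.0, -0.1, 0.5]
gripper_width: 0.0278
```

View pics/crop11.png

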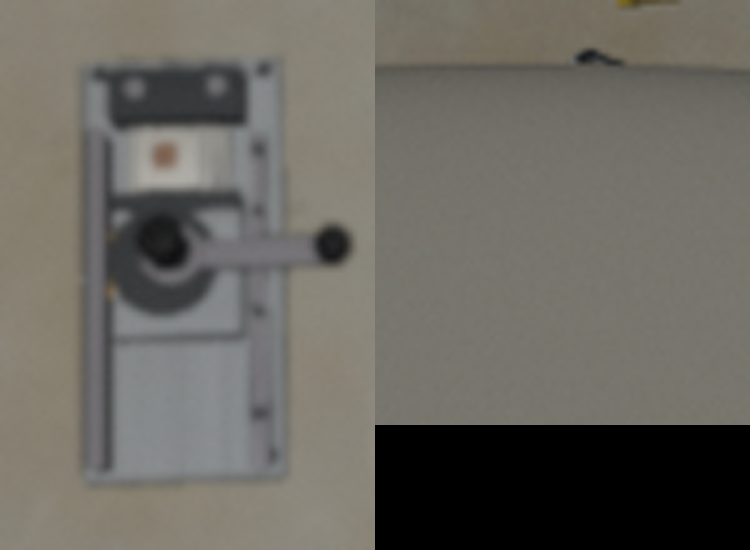

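View pics/t11.png

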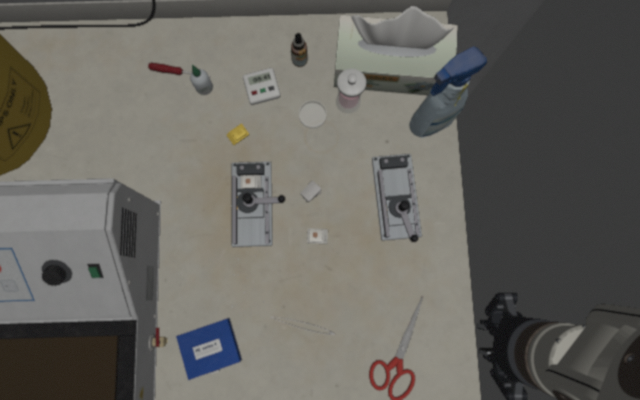

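The top view shows the lever sideways (knob at (281.5,198.5)), the cassette flush between the jaws at (250,181), and the empty clamp unchanged. I check the numbers before handing in.

Run:
```python
from h import *
ct=lambda x,y:(x/5+215-.4,y/5+150-.4)
g=onz("top",ct(163,240),.078);k=onz("top",ct(332,244),.06);c=onz("top",ct(182,158),.021)
cen=np.array([.592,.0415]);print("travel",g[0]-cen[0]+.043,"lever",np.arctan2(-(k-g)[1],-(k-g)[0]),"cass",c[:2]-cen)
a,b=cv2.imread("pics/top0.png"),cv2.imread("pics/t11.png");print("spare diff",cv2.absdiff(a,b)[150:250,365:430].max())
print(np.abs(r.get_state()['qvel']).max())
r.finish_job()
```

```text
travel 0.04093132006890017 lever 1.5767802670585978 cass [ 4.21857923e-02 -6.03561536e-05]
spare diff 6
0.017003760045359986
the job is handed in; nothing more can be done
```

I closed and locked the loaded clamp (the left one), and handed the job in at about 14 s of the 45 s allowed. No verdict was reported.

I pinched the jaw's grip and pushed it about 28 mm forward, until it stalled against the cassette at 13 N. Then I caged the lever knob between the half-shut fingers and swept it round to its stop at 16 N, and withdrew the arm clear of everything.

| Last check (top camera) | Measured | Required |
|---|---|---|
| Jaw travel | about 41 mm | 38 to 46 mm |
| Lever angle | about 1.57 rad | above 1.3 rad |
| Cassette centre ahead of clamp centre | about 42 mm | 36 to 46 mm |

- **Cassette:** it looks square and flat between the jaws. I judged that by eye in the enlarged view and did not measure the angles.
- **Empty clamp:** its part of the picture matches the one from the start, so it was not moved.
- **Failed check:** the arm hid the clamp in the final side view, so these figures come from the top camera alone.

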